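# Level the glue plate with the spirit level

### The arm

A 7-joint arm with a two-finger parallel gripper is mounted at the origin on the work surface. World frame = base frame: x ahead of the robot, y to its left, z up, the work surface at z = 0. Lengths are in mm, angles in rad, forces in N, time in s.
With the tool pointing down it reaches from about 400 to 875 mm from the base axis. Payload 4.4 kg.
Tool frame: the origin (TCP) lies midway between the tips of the shut fingers; the grasp point (between the pads) lies 19 mm behind it; z points along the fingers, y is the line along which they close (so a half turn about z gives the same grasp; the last joint's range is limited). The gripper opens to 85 mm and grips with 20 to 120 N. Pads are 22 mm wide; open, the fingers measure 114 mm over their backs; the gripper's body (76 mm by 85 mm) begins 54 mm behind the grasp point. The pads swing forward as they close: fully open they stand 13 mm farther back than shut.
Start: joints at [1.261, 0.628, 0.038, 1.517, -0.027, 0.996, -0.02], TCP at [156.932, -630.785, 231.313] pointing down, gripper open.
Joint ranges: [-3.06, 3.06], [-0.37, 2.12], [-1.25, 1.32], [0.18, 2.47], [-1.1, 4.24], [0.23, 1.98], [-2.94, 2.94]. Speed limits (rad/s): [2.57, 2.57, 3.14, 3.14, 3.14, 3.14, 3.14].

### API

Orientations are given as [roll, pitch, yaw] about the fixed x, y, z axes, in that order (R = Rz(yaw) Ry(pitch) Rx(roll)).
In Python, from cell import ctrl gives the robot as it stands. The module is installed in compiled form; this text tells all that it offers.
- The arm moves only by the tool step_arm, never from a script. Its argument "commands" is one flat list of numbers, 7 for each row, row after row: the shift along the tool's x, y, z in cm, then the turn, a rotation vector about the tool's x, y, z in rad, then the opening, from 0 (shut) to 1 (fully open). A call has 1 to 10 rows; each row is the pose to reach, as a shift and turn from the pose commanded when the call began, along the tool's axes at that moment; what a row does not reach only later rows make up. A row lasts 1/10 s, in which the tool goes at most 50 mm and 8.59 degrees, less where a joint would pass 70% of its speed; a pose out of reach is approached as far as the arm can. A call with a gripper value outside its range is refused whole. The fingers move at their own pace and stop on an object; the grip force is fixed at half the most. Time passes only in rows, so rows that repeat a pose let the fingers close. It gives the time, the measured TCP pose, the force, the opening and the grip force at its end, in the units of the state.
- ctrl.read_state(): the state, without advancing time (a new reading comes with each control period).
- ctrl.get_image(name): name is "scene" or "top" or "wrist"; returns a dict with "image" (384x512x3 uint8, red, green, blue), "range_z" (384x512 float32, mm along the optical axis (not along the pixel's ray), 0 where there is no reading), "vfov" (degrees; the focal length in pixels is half the picture's height over the tangent of half this angle, whatever the lens; pixels are square), "cx", "cy" (the principal point, pixels), "D" ([k1, k2, p1, p2, k3] as OpenCV has them; the pictures are not rectified), "world_to_cam" (4x4, takes a point from world to camera coordinates). Camera axes: x right, y down, z forward; pixel columns grow to the right and rows downward; lengths in mm; the calibration is good to about 2 mm. A picture is of the moment at which its call begins.
- ctrl.finish_job(): hands the job in; it is judged then, once.
The state is a dict: "clock": time; "qpos": joint angles; "qd": joint speeds; "tau": joint torques, N m; "eef_pos": TCP position; "tool_rot": TCP orientation; "force": force on the tool from outside, world axes, zero at the start; "torque": the same for the moment, N m; "width": finger opening in mm; "gripper_force": force on a finger pad.
Only numpy, scipy, OpenCV 4.12 (cv2) and the standard library are available. Lean on these libraries where they do the work, as an engineer would, in place of code of your own. Each camera call takes 0.05 s, during which the arm holds its last target. There are 200 camera calls.

### The job

Pick up the red spirit level, set it lengthwise on the middle of the aluminium glue plate and press it down flat with steady hand pressure (about 10 N). Then take your hand off it and turn the plate's black levelling knob until the bubble rests in the centre between its two lines. Go back and press the level down flat again with the same steady push, bubble still centred, and finish still pressing it, so that I can tighten the lock nut; disturb nothing else on the bench.

Things in the scene. Friction and masses are not known exactly. Their poses are not given: they have to be found in the camera images.
- level: loose red bench spirit level, 0.34 to 0.42 kg, 130 (its x) x 30 (its y) x 38 mm, flat steel base; origin at the centre of the underside, z up. The middle 66 mm of its length is only 28 mm high and carries the yellow-green glass vial (14 mm wide, top at 36 mm); the ends beyond are flat, 38 mm high. Starts upright on the bench; either way round on the plate is right
- bubble (a joint): pale bubble, 16 mm long, between two black lines in the vial: its offset (m) from the vial's centre along the level's +x, up to 0.0195 either way; 0 when truly level. It floats to the higher end and settles in about a second. With the level lying along the plate, one radian of knob turn moves it 3.5 mm
- stand: the plate's three feet, fixed to the bench: two plain ones under the plate's -x end, and an M16 screw foot (2 mm per turn) 200 mm from them in +x, under the knob. Origin on the bench 15 mm from below plate_mid towards the knob; same axes as plate_mid. It does not move
- plate_mid (a point): middle of the plate's flat top face, about 34 mm above the bench; x along the plate towards the knob, y across, z up. The plate is a bare aluminium slab 180 (x) x 150 x 12 mm centred here, plus a 56 mm wide tongue at the +x end that carries the knob. It tilts on its two -x feet as the knob is turned; the knob end starts 0.5 to 1.4 mm too low
- knob_grip (a point): centre of the round black knurled hand knob, 40 mm diameter, axis vertical, from 47 to 65 mm above the bench (this point 56). 130 mm from plate_mid along the plate's +x; it does not rise or sink. Clockwise seen from above raises the knob end of the plate. Turns stiffly (0.05 N m), stays where left. A slack 6 mm brass lock nut lies on the plate below it. This point turns with the knob
- phone: bystander, loose on the mat: black phone, screen up, 164 x 76 x 9 mm; origin at the centre of its underside
- battery: bystander, loose: bronze battery pack 76 x 64 x 6 mm; origin at the centre of its underside
- screwdriver: bystander, loose: blue screwdriver 150 mm long lying along its x
- parts_tray: bystander, loose: grey parts tray 130 x 90 x 22 mm with screws; origin at the centre of its underside
There are look-alikes about, which are no part of the job. There is more than one size of the level; the job needs the largest.

How it is judged (in metres and radians):
On the way, in this order (a step that is already met when the one before it is completed fails the run):
1. the level lies flat along the middle of the plate and is pressed down (8 to 35 N between level and plate) (contact force between level and plate between 8 and 35 N and contact force between the fingers and level above 2 N and angle between level's own z axis and vertical below 0.03 rad and angle between the x axis of level and the x axis of plate_mid, either way round below 0.17 rad and x of level in the frame of plate_mid between -0.03 and 0.03 m and y of level in the frame of plate_mid between -0.04 and 0.04 m), for 0.3 s.
2. with no hand on the level, the knob has been turned until the bubble rests within 2.5 mm of the centre (value of joint bubble between -0.0025 and 0.0025 m and contact force between each of the arm, the fingers and level below 0.2 N and contact force between level and plate above 1.5 N), for 0.3 s.
At the end, for the whole second after the job is handed in: the fingers press the level on the plate (8 to 35 N between level and plate, its own weight of 3.4 to 4.2 N included); it lies still and flat along the plate (within 10 degrees), its centre within 30 mm along and 40 mm across of the plate's middle, and the bubble within 2.5 mm of the centre (all of step 1 and value of joint bubble between -0.0025 and 0.0025 m and linear speed of level below 0.01 m/s); the arm keeps its last pose, push and grip.
It fails at once if the phone is disturbed (moved over 20 mm) (distance of phone from where it was at the start of the episode above 0.02 m).
It fails at once if the battery is disturbed (moved over 20 mm) (distance of battery from where it was at the start of the episode above 0.02 m).
It fails at once if the screwdriver is disturbed (moved over 20 mm) (distance of screwdriver from where it was at the start of the episode above 0.02 m).
It fails at once if the parts tray is disturbed (moved over 20 mm) (distance of parts_tray from where it was at the start of the episode above 0.02 m).
It also fails if it takes over 72 s, if anything falls off the work surface, if the arm or the gripper's body presses on something with over 40 N, if the wrist force passes 120 N, or if a joint passes its speed limit or range.

## Working session

There is one attempt and no reset: what is moved stays moved. The work goes in short steps, Python scripts to look and compute and a tool call to move; the robot and the scene stay as the last step left them, time stands still between calls to the robot, and variables do not carry over. Pictures are saved under pics/ and viewed, at most 10 in all, crops included, and the job is handed in when it is done.

Besides the shell and the picture viewer there is one more tool, called after "Call:" in YAML: its name, and indented under it one key for each argument. step_arm: Moves the arm, as the interface text tells. Its arguments: {"type":"object","properties":{"commands":{"type":"array"}},"required":["commands"]}

```bash
mkdir -p pics; cat > h.py <<'E'
import numpy as np, cv2
from cell import ctrl
from scipy.spatial.transform import Rotation as R
def K(d):
    f=d["image"].shape[0]/2/np.tan(np.radians(d["vfov"])/2)
    return np.array([[f,0,d["cx"]],[0,f,d["cy"]],[0,0,1.]])
def world(d,uv,z=None):
    """pixels -> world; by depth, or by plane z"""
    uv=np.atleast_2d(np.float64(uv)); n=cv2.undistortPoints(uv[:,None],K(d),np.array(d["D"],float))[:,0]
    r=np.c_[n,np.ones(len(n))]; M=np.linalg.inv(d["world_to_cam"])
    if z is None:
        p=r*np.array([d["range_z"][int(round(v)),int(round(u))] for u,v in uv])[:,None]
        return p@M[:3,:3].T+M[:3,3]
    w=r@M[:3,:3].T; return M[:3,3]+w*((z-M[2,3])/w[:,2])[:,None]
def cloud(d):
    h,w=d["range_z"].shape; u,v=np.meshgrid(np.arange(w),np.arange(h))
    return world(d,np.c_[u.ravel(),v.ravel()]).reshape(h,w,3)
def save(d,name,crop=None,s=1):
    im=d["image"][...,::-1]
    if crop: im=im[crop[1]:crop[3],crop[0]:crop[2]]
    cv2.imwrite("pics/"+name,cv2.resize(im,None,fx=s,fy=s,interpolation=cv2.INTER_CUBIC))
def pix(d,p):
    W=d["world_to_cam"]; return cv2.projectPoints(np.atleast_2d(np.float64(p)),cv2.Rodrigues(W[:3,:3])[0],W[:3,3],K(d),np.array(d["D"],float))[0][:,0]
def totool(p,st=None):
    st=st or ctrl.read_state(); return R.from_euler('xyz',st["tool_rot"]).as_matrix().T@(np.array(p)-st["eef_pos"])/10
E
python3 - <<'E'
from h import *
print(ctrl.read_state())
for n in("scene","top"):
    d=ctrl.get_image(n); save(d,n+"0.png",s=1.5); print(n,d["vfov"],d["cx"],d["cy"],d["D"],np.linalg.inv(d["world_to_cam"])[:3,3])
E
```

```text
{'clock': 0.0, 'qpos': array([ 1.26119019,  0.62933162,  0.0384807 ,  1.5183739 , -0.02700844,
        0.99628692, -0.01997807]), 'qd': array([ 8.45676495e-04, -2.46629408e-05,  5.35562133e-04,  1.15804857e-03,
        1.56476754e-03,  2.07716058e-03, -1.02935755e-03]), 'tau': array([-2.15667596e-04, -5.63405585e+01,  1.22576125e+00, -1.93445849e+01,
        1.08869458e-02,  1.04131954e-02,  1.08301779e-05]), 'eef_pos': array([ 156.76678655, -630.17067964,  230.39730658]), 'tool_rot': array([-3.13971237e+00,  3.98110366e-05,  2.43792027e-01]), 'force': array([-0.31638114, -0.49581475, -0.4996787 ]), 'torque': array([ 1.32403180e-05, -1.33964776e-02,  2.19780633e-02]), 'gripper_force': 0.0, 'width': 85.27706981510187}
scene 52.32203590679249 237.7506926648259 194.61152179444454 [0.00017281 0.         0.         0.         0.        ] [1099.43472274   18.9537066   886.87376499]
top 49.1832036091147 253.50657177245756 192.91236135232091 [-0.00781367  0.          0.          0.          0.        ] [ 469.5330281   130.10057801 1045.53221328]
```

View pics/scene0.png

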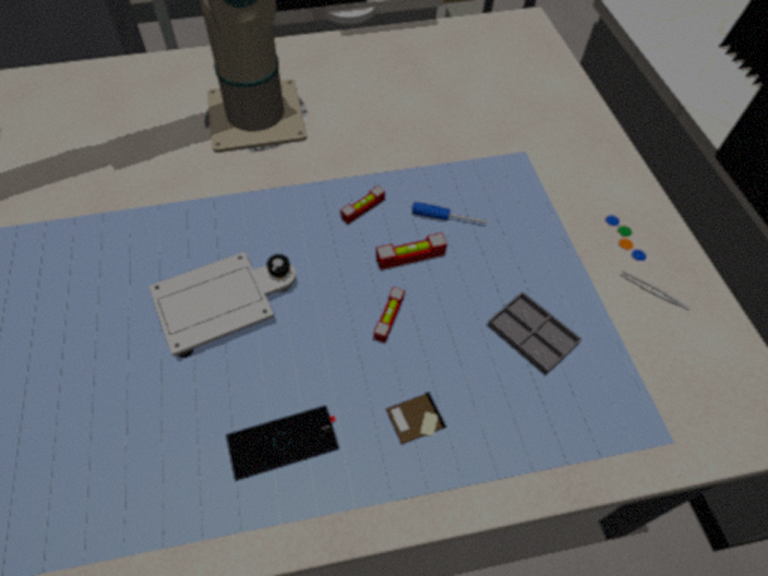

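View pics/top0.png

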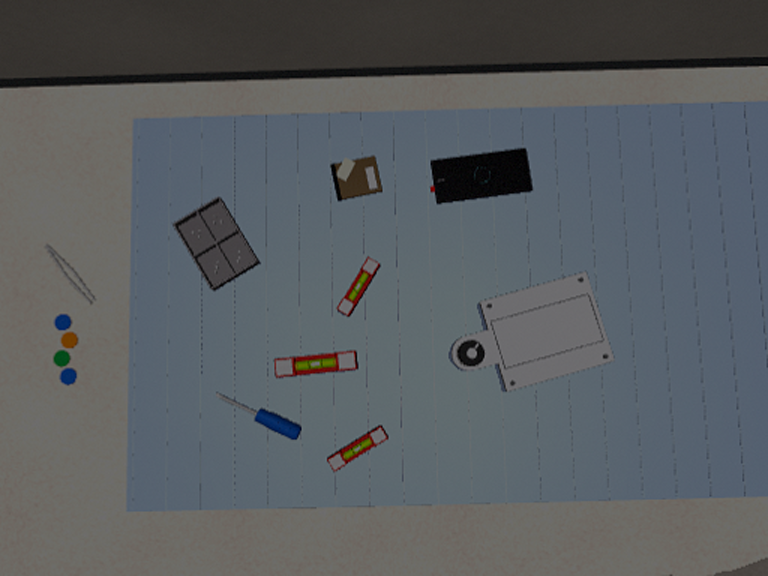

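Top view shows three red levels, at (316,364), (358,287) and (358,448). The first is clearly the largest. The plate is at (545,330) and the knob at (468,352).

```bash
python3 - <<'E'
from h import *
d=ctrl.get_image("top"); C=cloud(d); Z=C[...,2]
save(d,"lev.png",(170,170,420,320),3)
hsv=cv2.cvtColor(d["image"],cv2.COLOR_RGB2HSV)
u,v=np.meshgrid(np.arange(512),np.arange(384))
for c in((210,242),(239,191),(239,299)):
    m=(Z>20)&(Z<60)&(abs(u-c[0])<45)&(abs(v-c[1])<28)
    p=np.float32(C[m][:,:2]); print("level",c,cv2.minAreaRect(p),np.median(Z[m]),np.percentile(Z[m],[5,95]))
def comp(m):
    n,l,s,_=cv2.connectedComponentsWithStats(m.astype(np.uint8)); return l==1+np.argmax(s[1:,4])
m=(Z>25)&(Z<43)&(u>310); m=comp(cv2.morphologyEx(m.astype(np.uint8),cv2.MORPH_OPEN,np.ones((25,25))))
r=cv2.minAreaRect(np.float32(C[m][:,:2])); print("plate",r,Z[m].mean())
k=(Z>52)&(Z<75)&(abs(u-312)<22)&(abs(v-235)<22)
print("knob",cv2.minEnclosingCircle(np.float32(C[k][:,:2])),C[k].mean(0),k.sum())
pm=np.array(r[0]); kc=C[k].mean(0)[:2]; print(np.linalg.norm(kc-pm),np.arctan2(*(kc-pm)[::-1]))
E
```

```text
level (210, 242) ((463.8202819824219, 244.56137084960938), (29.943206787109375, 130.16624450683594), 4.521391868591309) 36.29104012698315 [26.56761537 40.99091711]
level (239, 191) ((587.703125, 174.2779083251953), (23.381752014160156, 100.08521270751953), 57.47252655029297) 28.219145473326535 [20.95332169 32.25533063]
level (239, 299) ((329.5774230957031, 208.8162841796875), (151.65199279785156, 68.16815185546875), 88.05128479003906) 27.47216853900136 [21.06923986 31.93031541]
plate ((513.1912841796875, -79.33313751220703), (93.51946258544922, 111.56937408447266), 88.03622436523438) 33.829561215564674
knob ((474.71533203125, -0.9335260987281799), 20.52979850769043) [ 4.74571132e+02 -2.03099577e-01  6.49726231e+01] 248
88.05157035669654 2.024845836627156
```

View pics/lev.png

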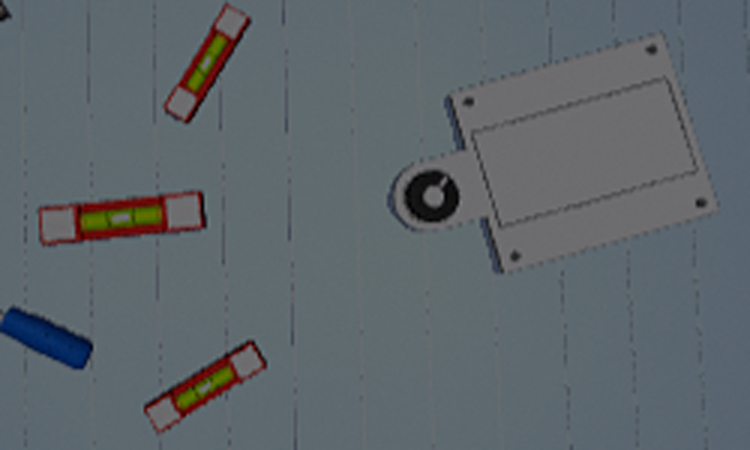

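```bash
python3 - <<'E'
from h import *
d=ctrl.get_image("top")
c=np.array([(447,95),(660,33),(718,210),(502,272)])/3+170
w=world(d,c,34)[:,:2]; print(w, w.mean(0),[np.linalg.norm(w[i]-w[i-1]) for i in range(4)])
pm=w.mean(0);k=np.array([474.6,-.5]); print(np.linalg.norm(k-pm),np.arctan2(*(k-pm)[::-1]))
e=(w[0]-w[1])+(w[3]-w[2]); a=np.arctan2(e[1],e[0]);print(a, k-130*np.array([np.cos(a),np.sin(a)]))
E
```

```text
[[ 553.77588827  -20.37553348]
 [ 599.70002477 -194.55704561]
 [ 456.39841509 -232.27599317]
 [ 411.82948446  -58.17356234]] [ 505.42595315 -126.34553365] [np.float64(146.89272460428782), np.float64(180.13390985786455), np.float64(148.18255747501175), np.float64(179.71657129242726)]
129.5659589824205 1.8110171026119302
1.8250009747723264 [ 507.29184048 -126.32226975]
```

Call:
step_arm:
  commands: [42.5, -28.7, 0, 0, 0, -0.7, 1, 42.5, -28.7, 0, 0, 0, -0.7, 1, 42.5, -28.7, 0, 0, 0, -0.7, 1, 42.5, -28.7, 0, 0, 0, -0.7, 1, 42.5, -28.7, 0, 0, 0, -0.7, 1, 42.5, -28.7, 0, 0, 0, -0.7, 1, 42.5, -28.7, 0, 0, 0, -0.7, 1, 42.5, -28.7, 0, 0, 0, -0.7, 1, 42.5, -28.7, 0, 0, 0, -0.7, 1, 42.5, -28.7, 0, 0, 0, -0.7, 1]

```text
clock: 1.2
eef_pos: [492.5, -257.6, 231.4]
tool_rot: [3.141, 0.0, 0.944]
force: [0.6, -0.8, -0.0]
width: 85.4
gripper_force: 0.0
```

```bash
python3 - <<'E'
from h import *
s=ctrl.read_state(); print(s["eef_pos"],s["tool_rot"],s["qpos"]); print(totool([464,245,130]))
E
```

```text
[ 492.52634131 -257.62931774  231.35898876] [3.14145097e+00 1.26849671e-04 9.43517243e-01] [ 0.55152462  0.49652457 -0.17881116  1.78051251  0.11089339  0.87418285
 -0.30466699]
[ 39.02120217 -31.81253261  10.12644201]
```

Call:
step_arm:
  commands: [39, -31.8, 10, 0, 0, -0.706, 1, 39, -31.8, 10, 0, 0, -0.706, 1, 39, -31.8, 10, 0, 0, -0.706, 1, 39, -31.8, 10, 0, 0, -0.706, 1, 39, -31.8, 10, 0, 0, -0.706, 1, 39, -31.8, 10, 0, 0, -0.706, 1, 39, -31.8, 10, 0, 0, -0.706, 1, 39, -31.8, 10, 0, 0, -0.706, 1, 39, -31.8, 10, 0, 0, -0.706, 1, 39, -31.8, 10, 0, 0, -0.706, 1]

```text
clock: 2.2
eef_pos: [463.3, 232.2, 133.5]
tool_rot: [3.141, 0.0, 1.65]
force: [2.0, 0.1, 0.1]
width: 85.4
gripper_force: 0.0
```

Call:
step_arm:
  commands: [0, 0, 0, 0, 0, 0, 1, 0, 0, 0, 0, 0, 0, 1]

```text
clock: 2.4
eef_pos: [462.8, 231.9, 133.5]
tool_rot: [-3.141, 0.0, 1.654]
force: [-0.3, -1.6, 0.1]
width: 85.7
gripper_force: 0.0
```

```bash
python3 - <<'E'
from h import *
s=ctrl.read_state(); print(s["eef_pos"],s["tool_rot"],s["qpos"]); print(totool([463.8,244.6,4]))
d=ctrl.get_image("wrist"); save(d,"w1.png",s=1.2); M=np.linalg.inv(d["world_to_cam"]);print(M, d["vfov"])
C=cloud(d);hsv=cv2.cvtColor(d["image"],cv2.COLOR_RGB2HSV)
Z=C[...,2]
m=(Z>22)&(Z<45)&(np.hypot(C[...,0]-464,C[...,1]-245)<75)&(d["range_z"]>0)
print(m.sum(),cv2.minAreaRect(np.float32(C[m][:,:2])),np.percentile(Z[m],[5,50,95]),pix(d,[463.8,244.6,38]))
E
```

```text
[462.76099113 231.90825814 133.4641747 ] [-3.14077365e+00  1.13175659e-04  1.65360741e+00] [-0.31201577  0.59761449 -0.30582449  1.97278849  0.2975602   0.61489183
 -0.73009422]
[ 1.25769578  0.21912943 12.94610009]
[[ 9.96649864e-01  7.86614016e-02  2.23926922e-02  4.56355421e+02]
 [ 8.17769289e-02 -9.54241297e-01 -2.87638801e-01  3.04944435e+02]
 [-1.25803964e-03  2.88506378e-01 -9.57477147e-01  2.75788172e+02]
 [ 0.00000000e+00  0.00000000e+00  0.00000000e+00  1.00000000e+00]] 59.55681729922578
6997 ((460.23101806640625, 245.19955444335938), (30.060659408569336, 130.53170776367188), 4.4709882736206055) [27.14728343 36.68809546 38.80190724] [[255.07907645 177.03090043]]
```

View pics/w1.png

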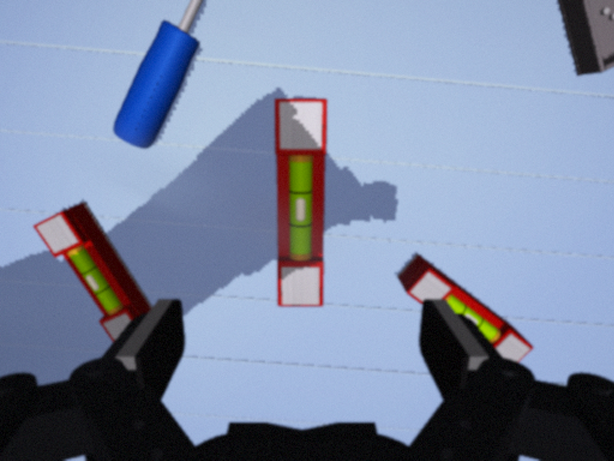

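Call:
step_arm:
  commands: [1.3, 0, 5, 0, 0, 0, 1, 1.3, 0, 9, 0, 0, 0, 1, 1.3, 0, 11.5, 0, 0, 0, 1, 1.3, 0, 12.9, 0, 0, 0, 1, 1.3, 0, 12.9, 0, 0, 0, 1, 1.3, 0, 12.9, 0, 0, 0, 0, 1.3, 0, 12.9, 0, 0, 0, 0, 1.3, 0, 12.9, 0, 0, 0, 0, 1.3, 0, 12.9, 0, 0, 0, 0, 1.3, 0, 12.9, 0, 0, 0, 0]

```text
clock: 3.45
eef_pos: [462.8, 243.5, 6.1]
tool_rot: [3.14, -0.0, 1.65]
force: [-0.8, -0.1, 7.8]
width: 28.9
gripper_force: 61.4
```

Call:
step_arm:
  commands: [0, 0, 0, 0, 0, 0, 0, 0, 0, 0, 0, 0, 0, 0, 0, 0, -5, 0, 0, 0, 0, 0, 0, -12, 0, 0, 0, 0, 0, 0, -12, 0, 0, 0, 0, 0, 0, -12, 0, 0, 0, 0]

```text
clock: 4.05
eef_pos: [464.4, 244.3, 127.9]
tool_rot: [3.136, -0.003, 1.649]
force: [0.6, 0.3, -4.3]
width: 28.8
gripper_force: 61.4
```

```bash
python3 - <<'E'
from h import *
s=ctrl.read_state(); print(s["eef_pos"],s["tool_rot"],s["force"],s["torque"]); print(totool([506,-126,125]))
d=ctrl.get_image("wrist"); save(d,"w2.png"); C=cloud(d)
# grasped level pose in tool frame from red+ends height
hsv=cv2.cvtColor(d["image"],cv2.COLOR_RGB2HSV)
Rm=R.from_euler('xyz',s["tool_rot"]).as_matrix()
T=(C-s["eef_pos"])@Rm; m=(d["range_z"]>0)&(abs(T[...,0])<90)&(abs(T[...,1])<17)&(T[...,2]>-40)&(T[...,2]<15)
print(m.sum(),T[m].min(0),T[m].max(0))
for x in range(-80,90,10):
    k=m&(abs(T[...,0]-x)<5); print(x,k.sum(), T[k].mean(0) if k.any() else '')
E
```

```text
[464.37759295 244.32040248 127.90166259] [ 3.13567347e+00 -2.68881798e-03  1.64942865e+00] [ 0.64926232  0.28917108 -4.33709432] [ 0.0465228  -0.05892011 -0.01306254]
[-37.24520895   1.23931762   0.19736064]
21024 [-32.65406002 -16.99475379 -39.97689456] [67.33808581 16.9983866   2.85725484]
-80 0 
-70 0 
-60 0 
-50 0 
-40 0 
-30 1360 [-29.00597223  -0.61216213 -25.42045465]
-20 1399 [-19.90930052  -0.40524004 -24.77441988]
-10 1731 [ -9.7168386   -0.41456481 -26.45982454]
0 2057 [  0.03987916  -0.58206953 -27.30917618]
10 2442 [  9.88988295   0.41495304 -26.66691117]
20 1820 [ 20.0855819   -0.47691479 -24.76631083]
30 1592 [ 29.27845877  -0.58113681 -25.43050071]
40 2239 [ 40.29759766  -0.54711104 -31.70378047]
50 2595 [ 50.05415939  -0.52756089 -31.85958592]
60 2760 [ 60.02923653  -0.51318682 -31.83858287]
70 1029 [ 66.47731981  -0.45947831 -26.57365684]
80 0
```

View pics/w2.png

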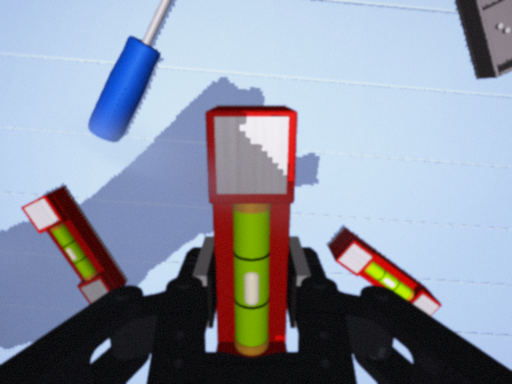

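Call:
step_arm:
  commands: [-37.2, 1.2, 0, 0, 0, -0.169, 0, -37.2, 1.2, 0, 0, 0, -0.169, 0, -37.2, 1.2, 0, 0, 0, -0.169, 0, -37.2, 1.2, 0, 0, 0, -0.169, 0, -37.2, 1.2, 0, 0, 0, -0.169, 0, -37.2, 1.2, 0, 0, 0, -0.169, 0, -37.2, 1.2, 0, 0, 0, -0.169, 0, -37.2, 1.2, 4, 0, 0, -0.169, 0, -37.2, 1.2, 6, 0, 0, -0.169, 0, -37.2, 1.2, 7, 0, 0, -0.169, 0]

```text
clock: 5.1
eef_pos: [500.6, -127.2, 51.2]
tool_rot: [-3.135, -0.003, 1.817]
force: [0.1, 1.5, -3.7]
width: 28.9
gripper_force: 61.2
```

Call:
step_arm:
  commands: [0, 0, 0, 0, 0, 0, 0, 0, 0, 0, 0, 0, 0, 0, 0, 0, 0, 0, 0, 0, 0]

```text
clock: 5.4
eef_pos: [504.7, -125.6, 55.7]
tool_rot: [3.14, 0.0, 1.821]
force: [0.9, -0.7, -3.8]
width: 29.1
gripper_force: 61.2
```

```bash
python3 - <<'E'
from h import *
s=ctrl.read_state(); print(s["eef_pos"],s["tool_rot"],s["force"],s["torque"]); print(totool([506,-126.3,40]))
d=ctrl.get_image("wrist"); save(d,"w3.png")
C=cloud(d);k=(C[...,2]>60)&(C[...,2]<72)&(np.hypot(C[...,0]-474.6,C[...,1])<28); print(k.sum(),cv2.minEnclosingCircle(np.float32(C[k][:,:2])) if k.sum()>5 else 0, C[k].mean(0))
E
```

```text
[ 504.66207086 -125.57602322   55.6808636 ] [3.13998078e+00 2.89206642e-04 1.82055760e+00] [ 0.87936887 -0.7077526  -3.82389544] [ 0.0071456  -0.05480664 -0.0106212 ]
[-0.10276773  0.10921904  1.56829423]
0 0 [nan nan nan]<stdin>:4: RuntimeWarning: Mean of empty slice.
  ret = um.true_divide(
```

View pics/w3.png

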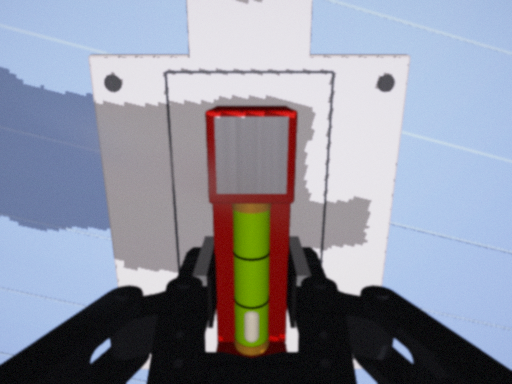

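Level is over the middle of the plate and parallel to it (level at column 252, plate edges at columns 93 and 408). I'll lower it now.

Call:
step_arm:
  commands: [0, 0, 0.7, 0, 0, 0, 0, 0, 0, 1.2, 0, 0, 0, 0, 0, 0, 1.4, 0, 0, 0, 0, 0, 0, 1.5, 0, 0, 0, 0, 0, 0, 1.5, 0, 0, 0, 0]

```text
clock: 5.95
eef_pos: [503.6, -126.4, 39.9]
tool_rot: [-3.141, -0.0, 1.819]
force: [-1.9, 0.5, -1.8]
width: 29.3
gripper_force: 61.5
```

Call:
step_arm:
  commands: [0, 0, 0.05, 0, 0, 0, 0, 0, 0, 0.1, 0, 0, 0, 0, 0, 0, 0.1, 0, 0, 0, 0]

```text
clock: 6.25
eef_pos: [503.6, -126.5, 39.6]
tool_rot: [-3.141, 0.0, 1.819]
force: [-3.7, 0.8, 5.8]
width: 28.7
gripper_force: 62.7
```

Call:
step_arm:
  commands: [0, 0, 0.06, 0, 0, 0, 0, 0, 0, 0.06, 0, 0, 0, 0, 0, 0, 0.06, 0, 0, 0, 0, 0, 0, 0.06, 0, 0, 0, 0, 0, 0, 0.06, 0, 0, 0, 0, 0, 0, 0.06, 0, 0, 0, 0, 0, 0, 0.06, 0, 0, 0, 0]

```text
clock: 6.95
eef_pos: [503.6, -126.4, 39.6]
tool_rot: [-3.141, 0.001, 1.819]
force: [-4.7, 2.1, 12.9]
width: 28.8
gripper_force: 63.5
```

Call:
step_arm:
  commands: [0, 0, 0, 0, 0, 0, 0, 0, 0, -0.15, 0, 0, 0, 0, 0, 0, -0.15, 0, 0, 0, 0.6, 0, 0, -0.15, 0, 0, 0, 0.6, 0, 0, -0.15, 0, 0, 0, 0.6, 0, 0, -3, 0, 0, 0, 0.6, 0, 0, -7, 0, 0, 0, 0.6, 0, 0, -11, 0, 0, 0, 0.6, -3, 0, -12, 0, 0, 0, 0.6, -3, 0, -12, 0, 0, 0, 0.6]

```text
clock: 7.95
eef_pos: [513.4, -160.1, 160.4]
tool_rot: [3.137, 0.005, 1.814]
force: [0.0, -1.4, -0.7]
width: 50.9
gripper_force: 0.0
```

Call:
step_arm:
  commands: [0, 0, 0, 0, 0, 0, 0.6, 0, 0, 0, 0, 0, 0, 0.6, 0, 0, 0, 0, 0, 0, 0.6, 0, 0, 0, 0, 0, 0, 0.6]

```text
clock: 8.35
eef_pos: [510.8, -154.7, 157.7]
tool_rot: [-3.141, -0.001, 1.82]
force: [0.7, 0.1, 0.2]
width: 50.8
gripper_force: 0.0
```

```bash
python3 - <<'E'
from h import *
s=ctrl.read_state(); print(s["eef_pos"],s["tool_rot"],s["force"],s["qpos"])
d=ctrl.get_image("wrist"); save(d,"w4.png")
C=cloud(d);Z=C[...,2];k=(Z>60)&(Z<72)&(np.hypot(C[...,0]-474.6,C[...,1])<30); print(k.sum())
if k.sum()>9: print(cv2.minEnclosingCircle(np.float32(C[k][:,:2])), C[k].mean(0))
m=(Z>56)&(Z<80)&(np.hypot(C[...,0]-506,C[...,1]+126)<80)&(d["range_z"]>0)
print(m.sum(),cv2.minAreaRect(np.float32(C[m][:,:2])),np.percentile(Z[m],[5,50,95]))
E
```

```text
[ 510.84214656 -154.73951256  157.66952302] [-3.14061348e+00 -9.68524587e-04  1.82009419e+00] [0.74397165 0.14373193 0.2268299 ] [ 0.54922057  0.5992783  -0.46254778  1.90715868  0.38839304  0.72527921
  0.11047322]
0
7998 ((503.0525817871094, -124.49491119384766), (30.13772201538086, 130.23806762695312), 14.116531372070312) [60.65666026 70.16664207 72.36332634]
```

View pics/w4.png

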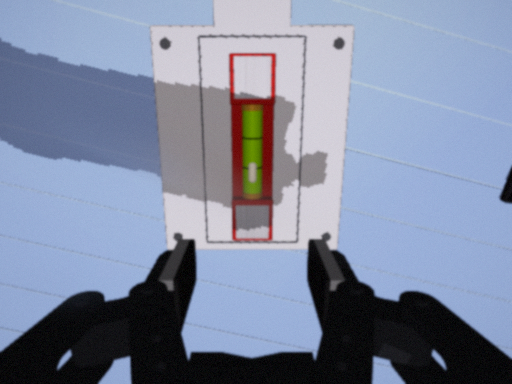

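Call:
step_arm:
  commands: [9, 0.3, 2, 0, 0, -0.15, 0.65, 9, 0.3, 2, 0, 0, -0.3, 0.65, 9, 0.3, 2, 0, 0, -0.3, 0.65, 9, 0.3, 2, 0, 0, -0.3, 0.65]

```text
clock: 8.8
eef_pos: [491.8, -66.6, 138.1]
tool_rot: [-3.141, -0.0, 2.121]
force: [0.2, -0.5, 0.2]
width: 55.5
gripper_force: 0.0
```

```bash
cat >> h.py <<'E'
def bubble(d,c,yaw,z=69):
    "profile along level +x (plate x); returns mm coords"
    t=np.arange(-40,40.01,.25); a=np.array([np.cos(yaw),np.sin(yaw)]);b=np.array([-a[1],a[0]])
    im=d["image"].astype(np.float32); P=[]
    for o in(-2,-1,0,1,2):
        q=np.c_[np.array(c)+t[:,None]*a+o*b,np.full(len(t),z)]; uv=pix(d,q).astype(np.float32)
        P.append(cv2.remap(im,uv[:,0:1],uv[:,1:2],cv2.INTER_LINEAR)[:,0])
    return t,np.mean(P,0)
E
python3 - <<'E'
from h import *
s=ctrl.read_state(); print(s["eef_pos"],s["tool_rot"])
for n in("wrist","top"):
    d=ctrl.get_image(n)
    C=cloud(d);Z=C[...,2];k=(Z>60)&(Z<72)&(np.hypot(C[...,0]-474.6,C[...,1])<26); print(n,k.sum())
    if k.sum()>9: print(cv2.minEnclosingCircle(np.float32(C[k][:,:2])), C[k].mean(0))
    m=(Z>56)&(Z<80)&(np.hypot(C[...,0]-506,C[...,1]+126)<80)&(d["range_z"]>0)
    if m.sum()>1000:
        r=cv2.minAreaRect(np.float32(C[m][:,:2])); print(r)
        t,p=bubble(d,r[0],1.818); 
        for i in range(0,len(t),6): print(t[i],p[i].astype(int),end=' ')
        print()
E
```

```text
[491.81634152 -66.63455723 138.08523617] [-3.14108886e+00 -4.98920863e-04  2.12068180e+00]
wrist 3350
((471.2143859863281, -0.2577592730522156), 20.746183395385742) [4.70858538e+02 1.32875480e-01 6.47659549e+01]
((503.00396728515625, -124.25956726074219), (30.04413604736328, 130.9611358642578), 14.197111129760742)
-40.0 [179 164 171] -38.5 [169  84  88] -37.0 [173  15  14] -35.5 [153   9   4] -34.0 [135  59  14] -32.5 [185 126  32] -31.0 [201 144  37] -29.5 [179 166  15] -28.0 [163 206   0] -26.5 [164 216   0] -25.0 [165 217   0] -23.5 [163 216   0] -22.0 [168 215  17] -20.5 [192 213 140] -19.0 [211 213 201] -17.5 [214 213 209] -16.0 [215 213 210] -14.5 [215 214 210] -13.0 [215 213 210] -11.5 [213 211 209] -10.0 [212 209 210] -8.5 [213 211 203] -7.0 [196 212 145] -5.5 [170 214  20] -4.0 [165 216   0] -2.5 [166 217   0] -1.0 [166 217   0] 0.5 [165 216   0] 2.0 [165 217   0] 3.5 [165 217   0] 5.0 [166 217   0] 6.5 [166 217   0] 8.0 [165 216   0] 9.5 [136 182   0] 11.0 [120 162   0] 12.5 [161 212   0] 14.0 [166 217   0] 15.5 [167 217   0] 17.0 [167 217   0] 18.5 [167 218   0] 20.0 [167 218   0] 21.5 [168 218   0] 23.0 [167 217   0] 24.5 [168 218   0] 26.0 [167 216   0] 27.5 [170 214   0] 29.0 [194 185  11] 30.5 [209 152  39] 32.0 [190 124  33] 33.5 [126  39  12] 35.0 [111  27  27] 36.5 [115  92  96] 38.0 [118 115 121] 39.5 [118 115 121] 
top 237
((474.9815673828125, -1.2622935771942139), 20.833271026611328) [474.68525714  -0.7560819   65.41024087]
```

Call:
step_arm:
  commands: [6.65, 1.84, 0, 0, 0, -0.15, 0.65, 6.65, 1.84, 1, 0, 0, -0.3, 0.65, 6.65, 1.84, 2, 0, 0, -0.45, 0.65, 6.65, 1.84, 2, 0, 0, -0.6, 0.65, 6.65, 1.84, 2, 0, 0, -0.75, 0.65, 6.65, 1.84, 2, 0, 0, -0.9, 0.65, 6.65, 1.84, 2, 0, 0, -1.05, 0.65, 6.65, 1.84, 2, 0, 0, -1.2, 0.65, 6.65, 1.84, 2, 0, 0, -1.35, 0.65, 6.65, 1.84, 2, 0, 0, -1.4, 0.65]

```text
clock: 9.9
eef_pos: [473.7, -3.1, 118.1]
tool_rot: [-3.141, 0.0, -2.764]
force: [-0.0, 0.4, -0.3]
width: 55.5
gripper_force: 0.0
```

Call:
step_arm:
  commands: [0, 0, 0, 0, 0, 0, 0.65, 0, 0, 0, 0, 0, 0, 0.65]

```text
clock: 10.1
eef_pos: [473.5, -2.4, 118.2]
tool_rot: [-3.141, 0.0, -2.768]
force: [-0.1, -0.3, 0.3]
width: 55.5
gripper_force: 0.0
```

```bash
python3 - <<'E'
from h import *
s=ctrl.read_state(); print(s["eef_pos"],s["tool_rot"],s["qpos"],totool([472.7,-.3,43]))
d=ctrl.get_image("wrist")
C=cloud(d);Z=C[...,2];k=(Z>60)&(Z<72)&(np.hypot(C[...,0]-474.6,C[...,1])<26); print(k.sum())
if k.sum()>9: print(cv2.minEnclosingCircle(np.float32(C[k][:,:2])), C[k].mean(0))
E
```

```text
[473.45283213  -2.39526808 118.22205542] [-3.14106003e+00  3.39991787e-05 -2.76831115e+00] [ 0.50654898  0.70530947 -0.85350256  2.0906959   0.82814272  0.72584381
  1.04937509] [-6.05411745e-03  2.26558082e-01  7.52208615e+00]
3126
((471.0570068359375, -0.1324673742055893), 20.860931396484375) [469.87532224  -0.64741824  64.69543221]
```

Call:
step_arm:
  commands: [0, 0.2, 3.5, 0, 0, 0, 0.65, 0, 0.2, 6, 0, 0, 0, 0.65, 0, 0.2, 7.5, 0, 0, 0, 0.65, 0, 0.2, 7.5, 0, 0, 0, 0.65, 0, 0.2, 7.5, 0, 0, 0, 0.65]

```text
clock: 10.65
eef_pos: [472.6, 0.6, 43.6]
tool_rot: [-3.141, 0.0, -2.765]
force: [0.5, 0.0, 0.2]
width: 55.6
gripper_force: 0.0
```

Call:
step_arm:
  commands: [0, 0, 0, 0, 0, 0, 0, 0, 0, 0, 0, 0, 0, 0, 0, 0, 0, 0, 0, 0, 0, 0, 0, 0, 0, 0, 0, 0]

```text
clock: 11.05
eef_pos: [473.1, 0.6, 44.5]
tool_rot: [-3.141, 0.002, -2.765]
force: [-0.2, -0.7, 6.8]
width: 38.1
gripper_force: 59.8
```

```bash
python3 - <<'E'
from h import *
s=ctrl.read_state(); print(s)
E
```

```text
{'clock': 11.05, 'qpos': array([ 0.40058504,  0.81083976, -0.7025114 ,  2.13441072,  1.02517301,
        0.58044348,  0.8785158 ]), 'qd': array([-0.0001454 ,  0.00051399, -0.00142392,  0.00016712, -0.00138913,
        0.00016364, -0.00050597]), 'tau': array([-7.39101344e-02, -4.48699272e+01, -7.70906299e+00, -6.54294848e+00,
        1.70510598e-01, -2.01581726e-01,  1.83612853e-02]), 'eef_pos': array([473.14509051,   0.62143957,  44.52663319]), 'tool_rot': array([-3.14059206e+00,  2.05335779e-03, -2.76483314e+00]), 'force': array([-0.20926639, -0.68387387,  6.82040044]), 'torque': array([-0.0030302 ,  0.21660575,  0.01185901]), 'gripper_force': 59.75722253322601, 'width': 38.146746525616884}
```

Call:
step_arm:
  commands: [0, 0, -0.1, 0, 0, 0.13, 0, 0, 0, -0.1, 0, 0, 0.27, 0, 0, 0, -0.1, 0, 0, 0.41, 0, 0, 0, -0.1, 0, 0, 0.55, 0, 0, 0, -0.1, 0, 0, 0.69, 0, 0, 0, -0.1, 0, 0, 0.83, 0, 0, 0, -0.1, 0, 0, 0.97, 0, 0, 0, -0.1, 0, 0, 1.11, 0, 0, 0, -0.1, 0, 0, 1.25, 0, 0, 0, -0.1, 0, 0, 1.4, 0]

```text
clock: 12.05
eef_pos: [472.5, -1.3, 44.6]
tool_rot: [-3.14, 0.002, 2.111]
force: [1.1, -4.2, -3.3]
width: 38.2
gripper_force: 62.6
```

Call:
step_arm:
  commands: [0, 0, 0, 0, 0, 0.13, 0, 0, 0, 0, 0, 0, 0.27, 0, 0, 0, 0, 0, 0, 0.41, 0, 0, 0, 0, 0, 0, 0.55, 0, 0, 0, 0, 0, 0, 0.69, 0, 0, 0, 0, 0, 0, 0.83, 0, 0, 0, 0, 0, 0, 0.97, 0, 0, 0, 0, 0, 0, 1.11, 0, 0, 0, 0, 0, 0, 1.25, 0, 0, 0, 0, 0, 0, 1.4, 0]

```text
clock: 13.05
eef_pos: [470.5, -1.0, 44.6]
tool_rot: [-3.14, 0.003, 0.711]
force: [-4.2, -2.5, 0.9]
width: 37.8
gripper_force: 62.8
```

```bash
python3 - <<'E'
from h import *
s=ctrl.read_state(); print(s["eef_pos"],s["tool_rot"],s["qpos"],s["force"],s["torque"],s["width"])
d=ctrl.get_image("scene"); t,p=bubble(d,(503,-124.3),1.818)
for i in range(0,len(t),8): print(t[i],p[i].astype(int),end=' ')
E
```

```text
[470.47653062  -0.95967367  44.59433411] [-3.14044002  0.00337319  0.71136162] [-0.02310141  0.70694195 -0.05197588  2.14815218  0.12116916  0.2925783
 -1.0382562 ] [-4.19774746 -2.46823336  0.90212322] [-0.77344525  0.65654038  0.09074988] 37.788151037098345
-40.0 [121 115 115] -38.0 [118  90  89] -36.0 [115  63  53] -34.0 [116  62  28] -32.0 [122  86  19] -30.0 [123 106   8] -28.0 [119 119   2] -26.0 [115 127   1] -24.0 [113 127   3] -22.0 [113 123   2] -20.0 [114 126   1] -18.0 [115 127   3] -16.0 [116 125  20] -14.0 [121 124  63] -12.0 [130 126 103] -10.0 [132 125 115] -8.0 [132 124 113] -6.0 [132 128 112] -4.0 [132 129 115] -2.0 [129 124 107] 0.0 [120 120  84] 2.0 [114 122  44] 4.0 [112 125   6] 6.0 [110 121   3] 8.0 [105 112   4] 10.0 [101 103   2] 12.0 [105 113   3] 14.0 [111 124   2] 16.0 [114 131   1] 18.0 [112 129   2] 20.0 [112 125   1] 22.0 [112 126   0] 24.0 [114 128   1] 26.0 [117 125   4] 28.0 [123 116   8] 30.0 [127 102  21] 32.0 [123  78  24] 34.0 [120  63  40] 36.0 [120  79  78] 38.0 [122 104 107] 40.0 [122 118 119]
```

Call:
step_arm:
  commands: [0, 0, 0, 0, 0, 0.13, 0, 0, 0, 0, 0, 0, 0.26, 0, 0, 0, 0, 0, 0, 0.4, 0, 0, 0, 0, 0, 0, 0.5, 0, 0, 0, 0, 0, 0, 0.6, 0, 0, 0, 0, 0, 0, 0.7, 0, 0, 0, 0, 0, 0, 0.7, 0, 0, 0, 0, 0, 0, 0.7, 0, 0, 0, 0, 0, 0, 0.7, 0, 0, 0, 0, 0, 0, 0.7, 0]

```text
clock: 14.1
eef_pos: [470.1, 0.0, 44.6]
tool_rot: [-3.141, 0.004, 0.019]
force: [-5.3, -1.8, 4.2]
width: 38.3
gripper_force: 63.3
```

Call:
step_arm:
  commands: [0, 0, 0, 0, 0, 0, 0, 0, 0, 0, 0, 0, 0, 0, 0, 0, 0, 0, 0, 0, 0, 0, 0, 0, 0, 0, 0, 0, 0, 0, 0, 0, 0, 0, 0, 0, 0, 0, 0, 0, 0, 0, 0, 0, 0, 0, 0, 0, 0, 0, 0, 0, 0, 0, 0, 0]

```text
clock: 14.9
eef_pos: [470.1, 0.0, 44.6]
tool_rot: [-3.141, 0.004, 0.019]
force: [-4.9, -2.3, 4.1]
width: 37.9
gripper_force: 63.3
```

```bash
cat >> h.py <<'E'
def boff(name,c=(503,-124.3)):
    d=ctrl.get_image(name); t,p=bubble(d,c,1.818); x=p/p.max()
    m=(abs(t)<26); b=p[:,2]*m; b=np.where(b>.25*b.max(),b,0); bc=(b*t).sum()/b.sum()
    g=p[:,1]; o=[]
    for s in(-1,1):   # yellow-green to orange cap edges: R-G crosses 0
        k=(s*t>22)&(s*t<36); f=(p[:,0]-p[:,1])[k]; tt=t[k]; i=np.argsort(s*tt); f,tt=f[i],tt[i]; o.append(tt[np.argmax(f>0)])
    l=[]
    for s in(-1,1):
        k=(s*t>6)&(s*t<15); l.append((t[k][np.argmin(g[k])],int(g[k].min()),int(np.median(g[k]))))
    return round(bc,2),o,round(bc-np.mean(o),2),l
E
python3 - <<'E'
from h import *
print(boff("scene"),boff("top")); s=ctrl.read_state(); print(s["tool_rot"],s["force"],s["torque"])
E
```

```text
(np.float64(-2.27), [np.float64(-28.25), np.float64(27.25)], np.float64(-1.77), [(np.float64(-11.0), 107, 115), (np.float64(9.75), 106, 116)]) (np.float64(-0.59), [np.float64(-22.25), np.float64(22.25)], np.float64(-0.59), [(np.float64(-7.5), 31, 59), (np.float64(9.25), 47, 48)])
[-3.1413282   0.00383771  0.01918278] [-4.60364917 -2.50958782  3.77539032] [-0.47281535  1.00577018 -0.05854862]
```

Call:
step_arm:
  commands: [0, 0, 0, 0, 0, 0.12, 0, 0, 0, 0, 0, 0, 0.24, 0, 0, 0, 0, 0, 0, 0.36, 0, 0, 0, 0, 0, 0, 0.48, 0, 0, 0, 0, 0, 0, 0.48, 0, 0, 0, 0, 0, 0, 0.48, 0, 0, 0, 0, 0, 0, 0.48, 0, 0, 0, 0, 0, 0, 0.48, 0, 0, 0, 0, 0, 0, 0.48, 0, 0, 0, 0, 0, 0, 0.48, 0]

```text
clock: 16.0
eef_pos: [470.3, 0.7, 44.6]
tool_rot: [3.141, 0.004, -0.46]
force: [-5.2, -1.9, 3.9]
width: 37.7
gripper_force: 63.4
```

Call:
step_arm:
  commands: [0, 0, 0, 0, 0, 0, 0.65, 0, 0, 0, 0, 0, 0, 0.65, 0, 0, 0, 0, 0, 0, 0.65, 0, 0, -4, 0, 0, 0, 0.65, 0, 0, -8, 0, 0, 0, 0.65, 0, 0, -11, 0, 0, 0, 0.65, 0, 0, -11, 0, 0, 0, 0.65, 0, 0, -11, 0, 0, 0, 0.65]

```text
clock: 16.8
eef_pos: [473.1, 1.0, 154.9]
tool_rot: [-3.14, -0.002, -0.46]
force: [-0.9, -0.1, -0.4]
width: 55.6
gripper_force: 0.0
```

```bash
python3 - <<'E'
from h import *
print(boff("scene")); s=ctrl.read_state(); print(s["eef_pos"],s["tool_rot"],s["force"],s["qpos"])
yaw=1.818-np.pi/2; print(yaw, totool([504,-125.3,130]))
E
```

```text
(np.float64(-0.26), [np.float64(-28.25), np.float64(27.25)], np.float64(0.24), [(np.float64(-11.0), 110, 118), (np.float64(9.5), 103, 113)])
[472.26626273   0.96152862 154.03361085] [-3.14123565e+00  7.43758503e-05 -4.60443920e-01] [ 0.71640561 -0.12564077  0.30440402] [-0.29122417  0.52067803  0.32974163  2.08622936 -0.29955693  0.57881514
 -1.78088176]
0.2472036732051035 [8.45344099 9.90198809 2.39919751]
```

Call:
step_arm:
  commands: [8.45, 9.9, 1, 0, 0, -0.15, 1, 8.45, 9.9, 1, 0, 0, -0.3, 1, 8.45, 9.9, 2.4, 0, 0, -0.45, 1, 8.45, 9.9, 2.4, 0, 0, -0.6, 1, 8.45, 9.9, 2.4, 0, 0, -0.707, 1, 8.45, 9.9, 2.4, 0, 0, -0.707, 1, 8.45, 9.9, 2.4, 0, 0, -0.707, 1, 8.45, 9.9, 2.4, 0, 0, -0.707, 1]

```text
clock: 17.65
eef_pos: [503.7, -125.3, 129.8]
tool_rot: [-3.141, 0.001, 0.244]
force: [0.5, -0.5, -1.3]
width: 85.4
gripper_force: 0.0
```

```bash
python3 - <<'E'
from h import *
print(boff("wrist"),boff("scene")); s=ctrl.read_state(); print(s["eef_pos"],s["tool_rot"],s["force"],s["width"])
d=ctrl.get_image("wrist"); save(d,"w5.png",s=1.2)
C=cloud(d);Z=C[...,2];m=(Z>56)&(Z<80)&(np.hypot(C[...,0]-506,C[...,1]+126)<80)&(d["range_z"]>0)
r=cv2.minAreaRect(np.float32(C[m][:,:2])) if m.sum()>500 else 0;print(r,totool([503.3,-124.8,70]))
E
```

```text
(np.float64(0.25), [np.float64(-29.25), np.float64(29.0)], np.float64(0.37), [(np.float64(-10.75), 86, 132), (np.float64(10.5), 85, 132)]) (np.float64(-0.16), [np.float64(-28.75), np.float64(27.75)], np.float64(0.34), [(np.float64(-11.25), 78, 84), (np.float64(9.75), 73, 83)])
[ 503.90996888 -125.33057202  130.10925464] [-3.14155500e+00  2.87786851e-04  2.45398897e-01] [-0.42819329 -0.55129123  0.05365939] 85.50024104374431
((503.11224365234375, -124.5288314819336), (30.62688446044922, 130.33526611328125), 14.134239196777344) [-0.05016105 -0.06625784  6.02067   ]
```

View pics/w5.png

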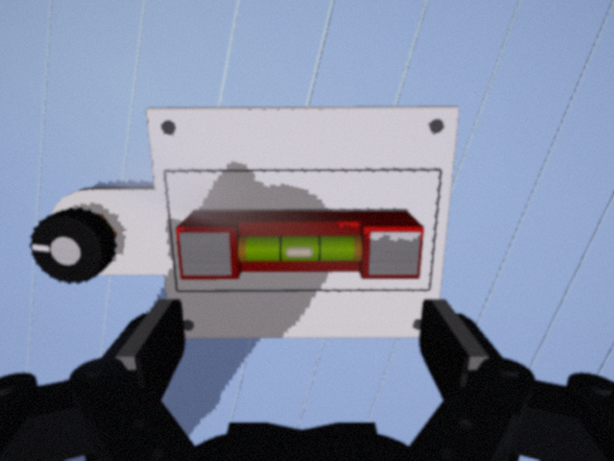

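The bubble at (299,252) sits between the lines at columns 280 and 319, about 0.35 mm off centre. The open fingers line up with the level's two end blocks, so I'm lowering them to press.

Call:
step_arm:
  commands: [0, 0, 3, 0, 0, 0, 1, 0, 0, 5, 0, 0, 0, 1, 0, 0, 6, 0, 0, 0, 1, 0, 0, 6.4, 0, 0, 0, 1, 0, 0, 6.4, 0, 0, 0, 1, 0, 0, 6.4, 0, 0, 0, 1]

```text
clock: 18.4
eef_pos: [504.6, -125.9, 67.0]
tool_rot: [3.141, -0.001, 0.246]
force: [0.8, 0.5, 0.0]
width: 85.6
gripper_force: 0.0
```

Call:
step_arm:
  commands: [0, 0, 0.2, 0, 0, 0, 1, 0, 0, 0.4, 0, 0, 0, 1, 0, 0, 0.6, 0, 0, 0, 1, 0, 0, 0.6, 0, 0, 0, 1, 0, 0, 0.6, 0, 0, 0, 1]

```text
clock: 18.9
eef_pos: [503.9, -125.7, 60.2]
tool_rot: [-3.142, 0.0, 0.246]
force: [0.8, 0.2, -0.0]
width: 85.7
gripper_force: 0.0
```

Call:
step_arm:
  commands: [0, 0, 0.05, 0, 0, 0, 1, 0, 0, 0.1, 0, 0, 0, 1, 0, 0, 0.1, 0, 0, 0, 1, 0, 0, 0.1, 0, 0, 0, 1]

```text
clock: 19.3
eef_pos: [504.0, -125.7, 59.3]
tool_rot: [3.142, -0.0, 0.246]
force: [0.7, -0.1, 0.6]
width: 85.7
gripper_force: 0.0
```

Call:
step_arm:
  commands: [0, 0, 0.05, 0, 0, 0, 1, 0, 0, 0.1, 0, 0, 0, 1, 0, 0, 0.1, 0, 0, 0, 1, 0, 0, 0.1, 0, 0, 0, 1]

```text
clock: 19.7
eef_pos: [504.0, -125.7, 58.9]
tool_rot: [3.142, -0.0, 0.246]
force: [-1.1, 0.4, 6.5]
width: 85.4
gripper_force: 3.2
```

Call:
step_arm:
  commands: [0, 0, 0.05, 0, 0, 0, 1, 0, 0, 0.05, 0, 0, 0, 1, 0, 0, 0.05, 0, 0, 0, 1, 0, 0, 0.05, 0, 0, 0, 1, 0, 0, 0.05, 0, 0, 0, 1, 0, 0, 0.05, 0, 0, 0, 1, 0, 0, 0.05, 0, 0, 0, 1, 0, 0, 0.05, 0, 0, 0, 1, 0, 0, 0.05, 0, 0, 0, 1, 0, 0, 0.05, 0, 0, 0, 1]

```text
clock: 20.7
eef_pos: [504.0, -125.7, 58.8]
tool_rot: [3.142, -0.001, 0.246]
force: [-2.7, 0.9, 11.4]
width: 85.1
gripper_force: 5.6
```

```bash
python3 - <<'E'
from h import *
print(boff("scene"),boff("wrist"),boff("scene")); s=ctrl.read_state(); print(s["eef_pos"],s["force"],s["torque"],s["qd"].round(4),s["clock"])
E
```

```text
(np.float64(-0.39), [np.float64(-28.75), np.float64(27.75)], np.float64(0.11), [(np.float64(-10.75), 79, 86), (np.float64(10.0), 72, 81)]) (np.float64(0.14), [np.float64(-29.5), np.float64(29.25)], np.float64(0.26), [(np.float64(-10.75), 72, 150), (np.float64(10.25), 72, 151)]) (np.float64(-0.37), [np.float64(-28.5), np.float64(28.0)], np.float64(-0.12), [(np.float64(-11.25), 78, 85), (np.float64(10.0), 74, 81)])
[ 504.08375597 -125.69452338   58.86667333] [-1.95627128  1.15598733 10.86117766] [0.187357   0.48208832 0.0475993 ] [-0.0013  0.0011  0.0005  0.0009 -0.0009  0.0007  0.0008] 20.85
```

Pressing at 11 N with the bubble within 0.3 mm of centre and the arm steady, so I'm handing the job in.

```bash
python3 -c "
from cell import ctrl
print(ctrl.finish_job())"
```

```text
the job is handed in; nothing more can be done
None
```

The job is handed in: the level lies along the middle of the plate, pressed flat with about 11 N, its bubble within about 0.3 mm of centre, at about 21 of the 72 s; the hand-in gave no verdict, and I never re-measured the bystanders.

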